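Slide a freshly painted tin on its board into the drying corner

ROBOT

A 7-joint arm with a two-finger parallel gripper is mounted at the origin on the work surface. World frame = base frame: x ahead of the robot, y to its left, z up, the work surface at z = 0. Lengths are in m, angles in rad, forces in N, time in s.
With the tool pointing down it reaches from about 0.4 to 0.85 m from the base axis. Payload 10.4 kg.
Tool frame: the origin (TCP) lies where the fingers leave the gripper's body, on its centre line; the fingertips stand 73 mm ahead of it and the grasp point (between the pads) lies 54 mm ahead of it; z points along the fingers, y is the line along which they close (so a half turn about z gives the same grasp; the last joint's range is limited). The gripper opens to 85 mm and grips with 20 to 120 N. Pads are 22 mm wide; open, the fingers measure 114 mm over their backs; the gripper's body (76 mm by 85 mm) begins 54 mm behind the grasp point. The pads swing forward as they close: fully open they stand 13 mm farther back than shut.
Start: joints at [-1.176, 0.332, -0.065, 1.46, 0.022, 1.35, -0.088], TCP at [0.254, 0.571, 0.304] pointing down, gripper open.
Joint ranges: [-2.6, 2.6], [-0.5, 2.12], [-1.47, 1.34], [0.16, 2.42], [-1.27, 4.41], [0.06, 2.06], [-2.6, 2.6]. Speed limits (rad/s): [2.22, 2.22, 2.79, 2.79, 3.14, 3.14, 3.14].

INTERFACE

Orientations are given as a unit quaternion [x, y, z, w].
In Python, from workcell import manip, camera gives the robot as it stands. The module is installed in compiled form; this text tells all that it offers.
- The arm moves only by the shell command python3 -m creep 'ROWS' [OPENING] [FORCE]. ROWS is JSON, a list of rows, each a list of 2 entries, a list of its own where there are three numbers: the shift along the tool's x, y, z in mm, then the turn about the tool's z in rad. In form: [[[tx, ty, tz], twist], ...]. A call has 1 to 5 rows; each row is the pose to reach, as a shift and turn from the pose commanded when the call began, along the tool's axes at that moment; what a row does not reach only later rows make up. A row lasts 1/12 s, in which the tool goes at most 41.7 mm and 7.16 degrees, less where a joint would pass 70% of its speed; a pose out of reach is approached as far as the arm can. A call with a gripper value outside its range is refused whole. OPENING is the opening, from 0 (shut) to 1 (fully open), set as the call begins (- or left out, the last holds). The fingers move at their own pace and stop on an object; FORCE is the grip in N (left out, the last holds). Time passes only in rows, so rows that repeat a pose let the fingers close. It gives the time, the measured TCP pose, the force, the opening and the grip force at its end, in the units of the state.
- manip.get_obs(): the state, without advancing time (a new reading comes with each control period).
- camera(name): name is "scene" or "top" or "wrist"; returns a dict with "pixels" (384x512x3 uint8, red, green, blue), "z_map" (384x512 float32, m along the optical axis (not along the pixel's ray), 0 where there is no reading), "fx", "fy", "cx", "cy" (pixels), "distortion" ([k1, k2, p1, p2, k3] as OpenCV has them; the pictures are not rectified), "extrinsics" (4x4, takes a point from world to camera coordinates). Camera axes: x right, y down, z forward; pixel columns grow to the right and rows downward; lengths in m; the calibration is good to about 2 mm. A picture is of the moment at which its call begins.
- manip.hand_in(): hands the job in; it is judged then, once.
The state is a dict: "clock": time; "joint_pos": joint angles; "joint_velocities": joint speeds; "tau": joint torques, N m; "position": TCP position; "ee_rot": TCP orientation; "ft_force": force on the tool from outside, world axes, zero at the start; "torque": the same for the moment, N m; "grip_width": opening from 0.0 (shut) to 1.0 (fully open); "grasp_force": force on a finger pad.
Only numpy, scipy, OpenCV 4.12 (cv2) and the standard library are available. Lean on these libraries where they do the work, as an engineer would, in place of code of your own. Each camera call takes 0.05 s, during which the arm holds its last target. There are 200 camera calls.

TASK

The black tin has just been painted and is still wet, so leave it standing where it is on its plywood board and do not touch it. Push the board along the floor of the wooden tray into the corner in front of the fan, on the side away from the robot, until it sits square and flush against both rims there, with the tin still upright in the middle of it. Do not lift the board or disturb the other things, and let go of it at the end.

Things in the scene. Friction and masses are not known exactly. Their poses are not given: they have to be found in the camera images.
- board: loose square board of pale plywood with black paint specks, 160 x 160 mm, 15 mm thick, about 0.3 kg (varies). It lies flat on the tray's floor at any yaw within about 20 degrees of square to the tray. Origin: centre of its underside; x and y run along its edges, z up. It slides under a push of roughly 1 to 4 N
- tin: the freshly painted black food tin, empty, open at the top: 73 mm diameter, 110 mm high, about 80 g, bare steel rims. It stands loose, upright, within 6 mm of the middle of the board, so its top is 131 mm above the table. Origin: centre of its underside
- tray: wooden tray lined with newspaper, fixed. 380 mm along x (away from the robot), 560 mm along y (to the left), turned up to 7 degrees. Floor 6 mm above the table; rim all round 15 mm wide, 26 mm above the table. Origin: centre of its underside. Inner rim faces at x = +-175 mm (+: far rim), y = +-265 mm; a board flush in a far corner has its centre at x = 95, y = +-185 mm. Bar handle on each short side
- fan: small white desk fan with blue blades, round cage 140 mm across, 170 mm high, standing fixed on the table beyond the tray's far rim, opposite either the far left corner (tray y about +185 mm) or the far right corner (tray y about -185 mm). Origin: centre of its base's underside
- glass: drinking glass, 72 mm diameter, 95 mm high, standing on the table beyond the tray's far rim, opposite the other far corner. Leave alone. Origin: centre of its underside
- paint_pot: small amber paint jar with black cap, 54 mm diameter, 50 mm high, standing in the tray's near left corner. Leave alone. Origin: centre of its underside
- brush: flat paint brush with yellow handle, 200 mm long, lying on the table to the right of the tray. Leave alone. Origin: underside, near the middle of its length
- red_tin: dry red tin of the same size, 73 mm diameter, 110 mm high, standing on the table to the left of the tray. Leave alone. Origin: centre of its underside
There are look-alikes about, which are no part of the job. Of the things that look like the board, the larger one is meant.

How it is judged:
At the end, for the whole second after the job is handed in: the board lies flat on the tray's floor in the far corner on the fan's side, its edges within 5 mm of both rims and within 0.05 rad of square to them; the tin stands upright on it, within 20 mm of its middle; both are at rest; glass, jar, brush and red tin are within 20 mm of where they were (((y of fan in the frame of tray above 0 m and y of board in the frame of tray above 0.18 m) or (y of fan in the frame of tray below 0 m and y of board in the frame of tray below -0.18 m)) and x of board in the frame of tray above 0.09 m and angle between the z axis of board and the z axis of tray, either way round below 0.03 rad and (angle between the x axis of board and the x axis of tray, either way round below 0.05 rad or angle between the x axis of board and the y axis of tray, either way round below 0.05 rad) and z of board in the frame of tray below 0.01 m and linear speed of each of board, tin below 0.01 m/s and angle between tin's own z axis and vertical below 0.05 rad and z of tin in the frame of board between 0.011 and 0.019 m and horizontal distance between tin and board below 0.02 m and distance of each of glass, paint_pot, brush, red_tin from where it was at the start of the episode below 0.02 m); the robot touches nothing.
It fails at once if the robot touches the wet tin (contact force between tin and the fingers above 0.2 N or contact force between tin and the arm above 0.2 N).
It fails at once if the board is lifted or tipped off the tray's floor (z of board in the frame of tray above 0.014 m or angle between the z axis of board and the z axis of tray, either way round above 0.1 rad).
It fails at once if the wet tin tips, or slides more than 20 mm off the middle of the board (angle between tin's own z axis and vertical above 0.25 rad or horizontal distance between tin and board above 0.02 m).
It fails at once if another thing is disturbed (moved more than 20 mm) (distance of any of glass, paint_pot, brush, red_tin from where it was at the start of the episode above 0.02 m).
It also fails if it takes over 61 s, if anything falls off the work surface, if the arm or the gripper's body presses on something with over 40 N, if the wrist force passes 120 N, or if a joint passes its speed limit or range.

## Working session

There is one attempt and no reset: what is moved stays moved. The work goes in short steps, Python scripts to look and compute and a shell command to move; the robot and the scene stay as the last step left them, time stands still between calls to the robot, and variables do not carry over. Pictures are saved under pics/ and viewed, at most 10 in all, crops included, and the job is handed in when it is done.

```bash
mkdir -p pics
cat > h.py <<'E'
import numpy as np, cv2
from workcell import manip, camera
def snap(n):
    c=camera(n); c['K']=np.array([[c['fx'],0,c['cx']],[0,c['fy'],c['cy']],[0,0,1.]]); c['D']=np.array(c['distortion'],float); c['E']=np.array(c['extrinsics']); return c
def ray(c,uv,z):
    p=cv2.undistortPoints(np.array(uv,float).reshape(-1,1,2),c['K'],c['D']).reshape(-1,2)
    R=c['E'][:3,:3];o=-R.T@c['E'][:3,3]
    d=np.c_[p,np.ones(len(p))]@R
    return (o+d*((z-o[2])/d[:,2])[:,None])
def proj(c,P):
    return cv2.projectPoints(np.array(P,float).reshape(-1,1,3),cv2.Rodrigues(c['E'][:3,:3])[0],c['E'][:3,3],c['K'],c['D'])[0].reshape(-1,2)
E
python3 - <<'E'
from h import *
import pickle
t=snap('top');s=snap('scene');pickle.dump((t,s),open('a.pkl','wb'))
cv2.imwrite('pics/top.png',cv2.cvtColor(cv2.resize(t['pixels'],(800,600)),cv2.COLOR_RGB2BGR))
cv2.imwrite('pics/scene.png',cv2.cvtColor(cv2.resize(s['pixels'],(800,600)),cv2.COLOR_RGB2BGR))
print(manip.get_obs()); print(t['E'],t['fx'])
E
```

```text
{'clock': 0.1, 'joint_pos': array([-1.17561465,  0.33282397, -0.0647099 ,  1.46087745,  0.02157545,
        1.3499004 , -0.08853434]), 'joint_velocities': array([-6.82822884e-04, -1.20373790e-03,  1.51434943e-04, -1.79661652e-03,
        9.93639051e-05,  5.27545419e-04,  6.72678028e-04]), 'tau': array([ 4.01942625e-04, -6.26750994e+01,  4.81331663e-02, -3.92428851e+01,
        1.61723373e-02,  6.89931825e-03,  3.57503654e-05]), 'position': array([0.25346996, 0.57101981, 0.30317629]), 'ee_rot': array([ 2.07380188e-01,  9.78260203e-01, -6.46393789e-04, -1.20239689e-04]), 'ft_force': array([ 0.28448381,  1.04657771, -1.10473436]), 'torque': array([ 0.01767483, -0.00456015, -0.03715844]), 'grasp_force': 0.0, 'grip_width': 0.9996054869648282}
[[ 0.01976317 -0.99978252  0.00665865 -0.07722144]
 [-0.99726147 -0.02018719 -0.07114797  0.56807978]
 [ 0.07126692 -0.00523431 -0.99744355  1.31546998]
 [ 0.          0.          0.          1.        ]] 436.531070182365
```

View pics/top.png

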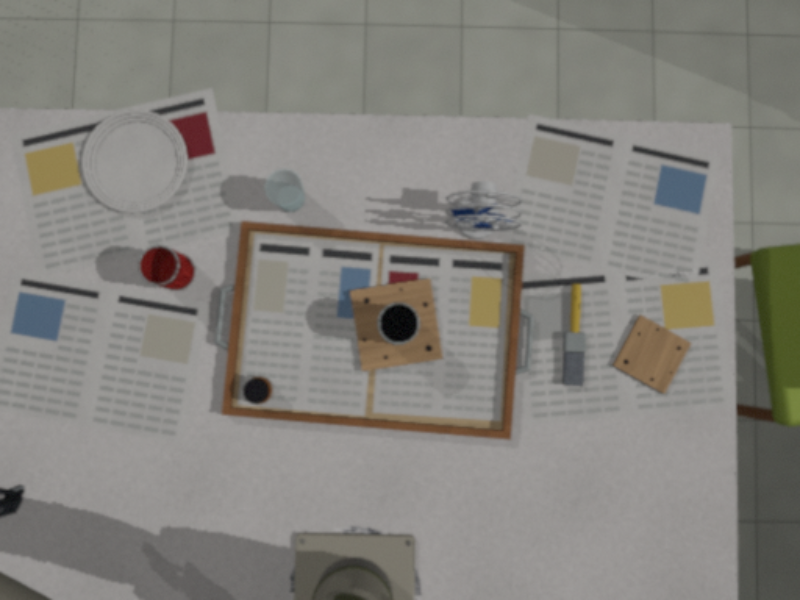

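View pics/scene.png

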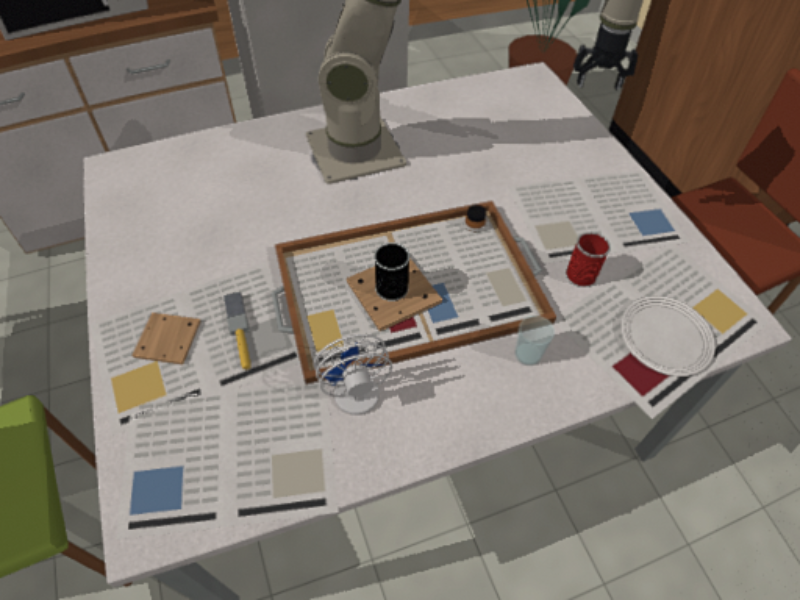

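The top view shows the tray, with corners at about (245,225), (522,245), (510,437) and (225,412). The fan is at (480,210), so the goal is the far right corner. There are two board-like things: A at (395,325), inside the tray with the black tin on it, and B at (652,353), smaller and lying on the table. A fits because it is larger and carries the tin. I'll measure it and confirm with a crop.

```bash
cat >> h.py <<'E'
def rect(c,cnt,z):
    P=ray(c,cnt.reshape(-1,2),z)[:,:2]
    (x,y),(w,h),a=cv2.minAreaRect((P*1000).astype(np.float32)); a=(a+45)%90-45
    return x,y,w,h,a
def biggest(m):
    cs=cv2.findContours(m,cv2.RETR_EXTERNAL,cv2.CHAIN_APPROX_NONE)[0]; return sorted(cs,key=cv2.contourArea)[::-1]
def measure(c):
    hsv=cv2.cvtColor(c['pixels'],cv2.COLOR_RGB2HSV)
    H,S,V=[hsv[...,i].astype(int) for i in range(3)]
    rim=((H<14)&(S>95)&(V>50)).astype(np.uint8)
    board=((H>=8)&(H<20)&(S>60)&(V>95)).astype(np.uint8)
    return hsv,rim,board
E
python3 - <<'E'
from h import *
import pickle
t,s=pickle.load(open('a.pkl','rb'))
hsv,rim,board=measure(t)
for p in [(157,200),(245,146),(330,180),(243,223),(270,200),(235,200),(245,185),(415,220)]: print(p,hsv[p[1],p[0]])
for nm,m,z in [('rim',rim,.026),('board',board,.021)]:
    for c in biggest(m)[:3]: print(nm,cv2.boundingRect(c),np.round(rect(t,c,z),2))
im=t['pixels'][130:290,130:450]
im=np.vstack([cv2.resize(im,(800,400),interpolation=2)])
mm=cv2.resize(((rim*120)+(board*100))[130:290,130:450],(400,200))
o=np.zeros((600,800,3),np.uint8);o[:400]=im;o[400:,:400]=mm[...,None]
cv2.imwrite('pics/crop.png',o[...,::-1])
E
```

```text
(157, 200) [ 18  47 130]
(245, 146) [ 12   8 159]
(330, 180) [ 13 141  96]
(243, 223) [ 16 101 131]
(270, 200) [ 16 101 129]
(235, 200) [ 15 108  92]
(245, 185) [ 16 101 136]
(415, 220) [ 15 100 130]
rim (143, 142, 192, 138) [514.43 -28.28 557.57 375.44  -3.73]
rim (90, 159, 23, 22) [630.67 397.58  64.7   67.89   1.14]
rim (106, 162, 18, 23) [616.23 350.59  43.43  68.62 -16.87]
board (142, 142, 193, 139) [514.3  -28.33 563.03 380.71  -3.59]
board (393, 202, 49, 50) [ 476.47 -572.6   115.12  115.62  -28.19]
board (323, 185, 4, 46) [ 528.52 -288.56    5.71  138.03   -3.36]
```

View pics/crop.png

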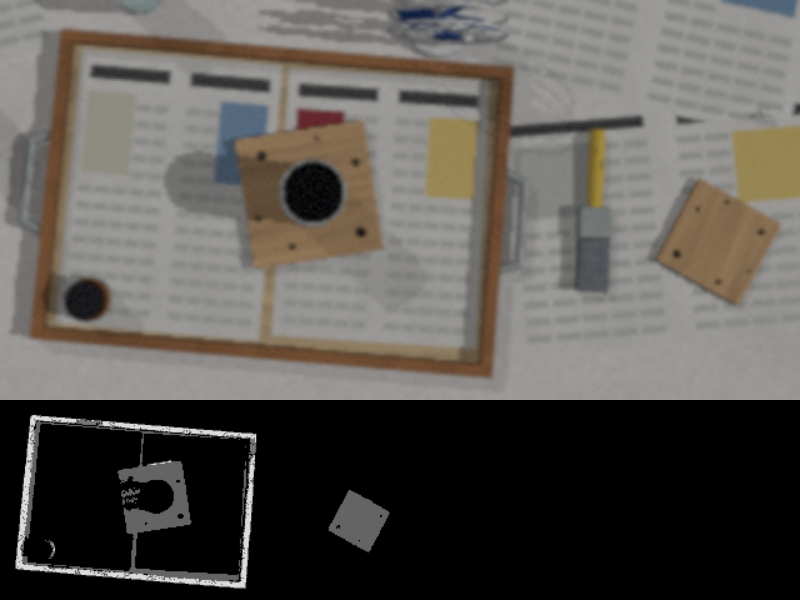

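The crop confirms A, the larger board with the tin on it, at crop (310,195). B at (718,240) measures only 115 mm. Next I'll get the exact board pose in the tray frame.

```bash
cat >> h.py <<'E'
TR=np.array([514.4,-28.3,np.radians(-3.65)])
def w2t(p): 
    c,s=np.cos(TR[2]),np.sin(TR[2]); return (np.array(p)[...,:2]-TR[:2])@np.array([[c,-s],[s,c]])
def t2w(p):
    c,s=np.cos(TR[2]),np.sin(TR[2]); return np.array(p)@np.array([[c,s],[-s,c]])+TR[:2]
def boardpose(c):
    "board in tray frame (mm,deg) from mask within the inner tray"
    _,_,b=measure(c)
    q=proj(c,np.c_[t2w(np.array([[174,264],[174,-264],[-168,-264],[-168,264]]))/1000,[.021]*4]).astype(np.int32)
    m=np.zeros_like(b);cv2.fillPoly(m,[q],1);m&=b
    m=cv2.morphologyEx(m,cv2.MORPH_CLOSE,np.ones((3,3)));m=cv2.morphologyEx(m,cv2.MORPH_OPEN,np.ones((5,5)))
    cnt=biggest(m)[0]; x,y,w,h,a=rect(c,cnt,.021)
    return (*w2t((x,y)),w,h,a-np.degrees(TR[2])),(x,y,a),cnt
def tinpose(c):
    hsv=cv2.cvtColor(c['pixels'],cv2.COLOR_RGB2HSV); m=(hsv[...,2]<50).astype(np.uint8)
    for k in biggest(m)[:6]:
        (u,v),r=cv2.minEnclosingCircle(k); print('dark',u,v,r,np.round(ray(c,[(u,v)],.131)*1000,1), np.round(w2t(ray(c,[(u,v)],.131)*1000),1))
E
python3 - <<'E'
from h import *
import pickle
t,s=pickle.load(open('a.pkl','rb'))
for c in (t,s):
    try:
        b=boardpose(c); print(np.round(b[0],1),np.round(b[1],1)); tinpose(c)
        _,rim,bb=measure(c)
        k=biggest(rim)[0]; print('rim',rect(c,k,.026))
    except Exception as e: print(e)
print(t2w([95,-185]), t2w([[175,265],[175,-265],[-175,-265],[-175,265]]))
E
```

```text
[ 13.8 -41.5 162.3 157.9  12.9] [525.5 -70.6   9.3]
dark 254.78933715820312 206.30203247070312 11.516304969787598 [[523.3 -74.  131. ]] [[ 11.8 -45.1]]
dark 163.50787353515625 249.65748596191406 7.673379898071289 [[397.6 177.4 131. ]] [[-129.7  197.9]]
dark 5.92307710647583 321.0 9.954136848449707 [[192.  607.7 131. ]] [[-362.2  614.2]]
dark 222.0 383.0 8.000100135803223 [[ 38.4   6.2 131. ]] [[-477.3    4.1]]
dark 489.0 263.0 4.123205661773682 [[ 377.1 -734.2  131. ]] [[ -92.1 -713.2]]
dark 345.5 181.5 2.549609661102295 [[ 598.3 -328.3  131. ]] [[ 102.8 -294.1]]
rim (514.4344482421875, -28.27813720703125, 557.5665283203125, 375.4353942871094, -3.7265777587890625)
[ 20.8 -41.3 172.4 162.6  12.8] [532.5 -70.8   9.1]
dark 34.29710006713867 5.5 34.73540115356445 [[-986.8 -807.2  131. ]] [[-1448.5  -872.9]]
dark 388.0 34.0 26.172603607177734 [[-42.7 832.  131. ]] [[-610.7  823.1]]
dark 413.0 100.0 31.89053726196289 [[419.3 646.8 131. ]] [[-137.9  667.7]]
dark 250.5 177.63636779785156 13.595571517944336 [[579.2 -93.1 131. ]] [[ 68.8 -60.5]]
dark 250.3947296142578 163.5 9.72178840637207 [[522.6 -73.2 131. ]] [[ 11.  -44.3]]
dark 180.0 323.5 27.22600555419922 [[ 959.1 -414.5  131. ]] [[ 468.4 -357.1]]
rim (65.95474243164062, 1234.904052734375, 581.5043334960938, 1872.6768798828125, 44.231990814208984)
[ 597.42993151 -218.97257399] [[ 705.91530294  225.02170996]
 [ 672.17474073 -303.90321331]
 [ 322.88469706 -281.62170996]
 [ 356.62525927  247.30321331]]
```

The board is at tray (14,-41) mm with a yaw of +13° relative to the tray, and the tin is about 4 mm off its middle. I'll push toward the right rim first, using the outer back of an open finger so the gripper body stays outside the board. The push will be off-centre toward the far side, so it also turns the board clockwise. After that I'll push along x into the far rim.

```bash
python3 -m creep '[[[-31,-22,0],-0.07],[[-62,-44,0],-0.14],[[-93,-66,0],-0.21],[[-124,-88,0],-0.28],[[-154,-109,0],-0.355]]' 1
python3 -c "
from h import *
o=manip.get_obs();q=o['ee_rot'];a=2*np.arctan2(q[1],q[0]);p=o['position'][:2]*1000
d=np.array([541.6,84])-p
print(np.degrees(a)-90,o['position'],'tx',d@[np.cos(a),np.sin(a)],'ty',d@[np.sin(a),-np.cos(a)],o['joint_pos'])"
```

```text
clock: 0.52
position: [0.3508, 0.4071, 0.3036]
ee_rot: [0.03, 1.0, -0.0, -0.0]
ft_force: [0.2, 1.1, 1.1]
grip_width: 1.003
grasp_force: 0.0
86.58121836070103 [0.35081507 0.40711738 0.30360876] tx -209.71405023913786 ty -311.1651432823861 [-9.34522890e-01  1.40574140e-01 -1.11123801e-02  1.69495696e+00
  1.64835951e-03  1.30652868e+00  5.65170390e-01]
```

```bash
python3 -m creep '[[[-22,-32,0],0],[[-44,-64,0],0],[[-66,-96,0],0],[[-88,-128,0],0],[[-110,-160,0],0]]' >/dev/null
python3 -m creep '[[[-20,-30,0],0],[[-40,-60,0],0],[[-60,-90,0],0],[[-80,-120,0],0],[[-100,-150,0],0]]' 
python3 -m creep '[[[0,0,40],0],[[0,0,80],0],[[0,0,120],0],[[0,0,160],0],[[0,0,190],0]]'
python3 -m creep '[[[0,0,5],0],[[0,0,10],0],[[0,0,10],0],[[0,0,10],0]]'
python3 -c "
from h import *
o=manip.get_obs();q=o['ee_rot'];a=2*np.arctan2(q[1],q[0]);p=o['position'][:2]*1000
d=np.array([541.6,84])-p
print(np.degrees(a)-90,o['position'],'tx',d@[np.cos(a),np.sin(a)],'ty',d@[np.sin(a),-np.cos(a)])
s=snap('scene');cv2.imwrite('pics/s2.png',cv2.resize(s['pixels'][100:260,160:370],(787,600))[...,::-1])"
```

```text
clock: 1.35
position: [0.5406, 0.0849, 0.3038]
ee_rot: [0.031, 1.0, 0.0, -0.0]
ft_force: [0.7, 0.6, 0.0]
grip_width: 1.006
grasp_force: 0.0
clock: 1.77
position: [0.5388, 0.0862, 0.1106]
ee_rot: [0.031, 1.0, -0.0, -0.001]
ft_force: [-0.6, 1.0, -0.1]
grip_width: 1.0
grasp_force: 0.0
clock: 2.1
position: [0.5414, 0.0868, 0.1058]
ee_rot: [0.031, 1.0, 0.0, 0.001]
ft_force: [-0.4, 0.5, 0.3]
grip_width: 1.001
grasp_force: 0.0
86.39613046127084 [0.54137687 0.08680573 0.10576691] tx -0.39904926641228405 ty -2.7861566915243388
```

View pics/s2.png

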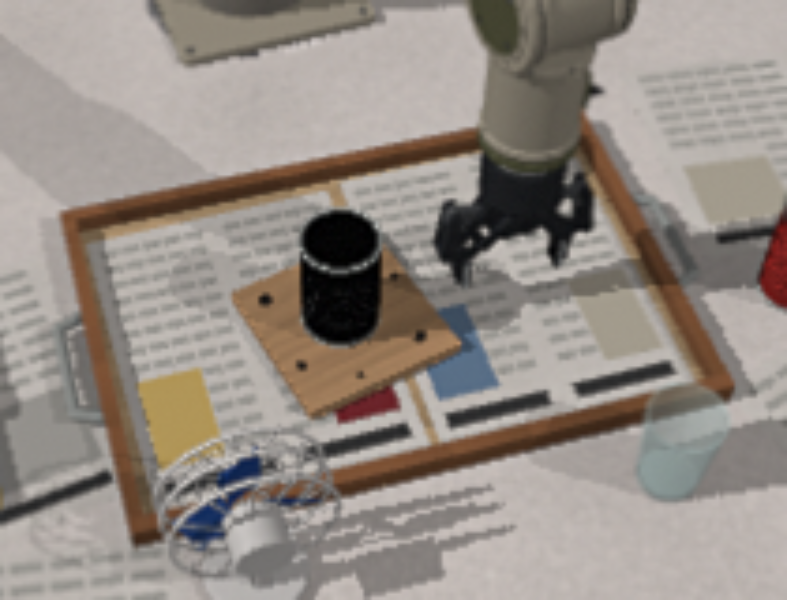

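The scene view shows the tin upright on the board, with the tool standing clear on the board's left. The knuckle at (440,225) bulges past the fingertip at (462,278), but not by as much as the gap to the tin. I'll lower in small steps until the tips touch the floor.

```bash
python3 -m creep '[[[0,0,6],0],[[0,0,12],0],[[0,0,17],0],[[0,0,17],0],[[0,0,17],0]]' |egrep 'posi|ft'
python3 -m creep '[[[0,0,2],0],[[0,0,4],0],[[0,0,5],0],[[0,0,5],0]]' |egrep 'posi|ft'
python3 -m creep '[[[0,0,2],0],[[0,0,4],0],[[0,0,4],0]]' |egrep 'posi|ft'
```

```text
position: [0.54, 0.0865, 0.0865]
ft_force: [0.3, 0.4, -0.0]
position: [0.5401, 0.0866, 0.0817]
ft_force: [-0.1, -0.2, -0.2]
position: [0.54, 0.0866, 0.0775]
ft_force: [-0.0, 0.0, 0.9]
```

```bash
python3 -m creep '[[[0,0,2],0],[[0,0,4],0],[[0,0,4],0]]' |egrep 'posi|ft'
python3 -m creep '[[[0,0,2],0],[[0,0,3],0],[[0,0,3],0]]' |egrep 'posi|ft'
```

```text
position: [0.54, 0.0866, 0.0734]
ft_force: [-0.1, -0.3, 0.0]
position: [0.5401, 0.0866, 0.0707]
ft_force: [1.1, -0.6, 0.3]
```

```bash
python3 -m creep '[[[0,-4,1.5],0],[[0,-8,1.5],0],[[0,-11,1.5],0],[[0,-14,1.5],0],[[0,-14,1.5],0]]' |egrep 'posi|ft'
python3 -m creep '[[[0,-3,0],0],[[0,-6,0],0],[[0,-9,0],0],[[0,-12,0],0],[[0,-15,0],0]]' |egrep 'posi|ft'
python3 -m creep '[[[0,-3,0],0],[[0,-6,0],0],[[0,-9,0],0],[[0,-12,0],0],[[0,-15,0],0]]' |egrep 'posi|ft'
python3 -c "
from h import *
c=snap('top');b=boardpose(c);print(np.round(b[0],1));tinpose(c)
s=snap('scene');cv2.imwrite('pics/s3.png',cv2.resize(s['pixels'][100:260,160:370],(787,600))[...,::-1])"
```

```text
position: [0.5394, 0.0716, 0.0695]
ft_force: [0.8, 0.1, 0.2]
position: [0.5385, 0.0577, 0.0695]
ft_force: [1.0, 2.4, -0.9]
position: [0.5375, 0.0424, 0.0694]
ft_force: [0.8, 3.5, -0.1]
[ 10.6 -65.9 160.  161.6  11.5]
dark 264.19354248046875 208.2903289794922 11.516961097717285 [[ 518.2 -100.5  131. ]] [[  8.4 -71.8]]
dark 163.5 249.75 7.603553295135498 [[397.3 177.5 131. ]] [[-129.9  197.9]]
dark 100.5 195.5 23.92707061767578 [[544.8 359.5 131. ]] [[  5.7 389. ]]
dark 234.0 202.0 6.403224468231201 [[534.2 -15.5 131. ]] [[18.9 14. ]]
dark 55.5 188.0 5.590270042419434 [[563.4 487.6 131. ]] [[ 16. 518.]]
dark 171.5 319.5 3.5356338024139404 [[206.8 149.3 131. ]] [[-318.2  157.6]]
```

View pics/s3.png

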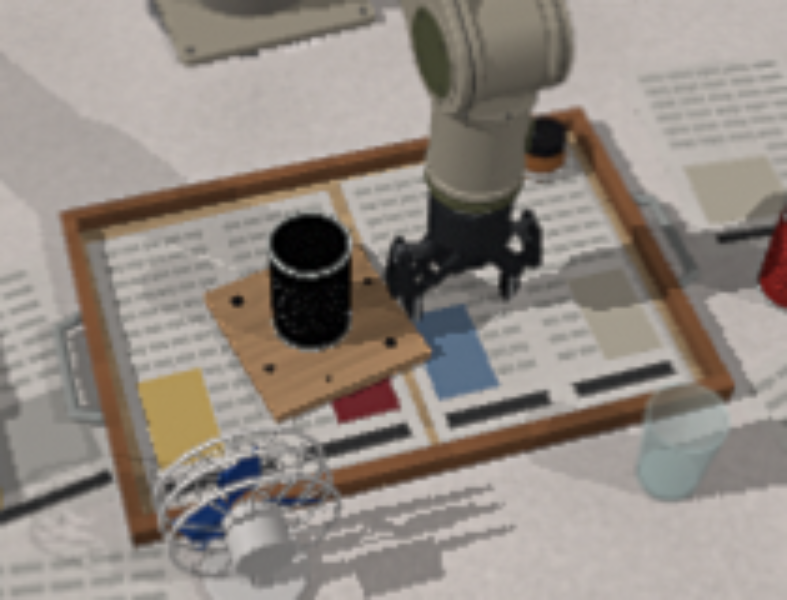

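The finger pushes cleanly at about 3 N. The board is moving right and turning slowly clockwise, and the tin is upright. I'll keep going.

```bash
for i in 1; do python3 -m creep '[[[0,-4,0],0],[[0,-8,0],0],[[0,-12,0],0],[[0,-16,0],0],[[0,-20,0],0]]' |egrep 'posi|ft'
python3 -m creep '[[[0,-4,0],0],[[0,-8,0],0],[[0,-12,0],0],[[0,-16,0],0],[[0,-20,0],0]]' |egrep 'posi|ft'
python3 -m creep '[[[0,-4,0],0],[[0,-8,0],0],[[0,-12,0],0],[[0,-16,0],0],[[0,-20,0],0]]' |egrep 'posi|ft'
python3 -m creep '[[[0,-4,0],0],[[0,-8,0],0],[[0,-12,0],0],[[0,-16,0],0],[[0,-20,0],0]]' |egrep 'posi|ft'
done
python3 -c "
from h import *
c=snap('top');b=boardpose(c);print(np.round(b[0],1));tinpose(c)" | head -2
```

```text
position: [0.5362, 0.0222, 0.0694]
ft_force: [-0.4, 2.1, 0.2]
position: [0.5349, 0.0024, 0.0694]
ft_force: [0.1, 1.7, -0.3]
position: [0.5337, -0.0176, 0.0694]
ft_force: [0.2, 2.4, 1.1]
position: [0.5325, -0.0375, 0.0694]
ft_force: [0.3, 1.7, 0.1]
[  -1.7 -145.   159.1  157.9    2.7]
dark 291.0 215.0 11.401854515075684 [[ 501.  -175.8  131. ]] [[  -4.  -148.1]]
```

```bash
python3 -m creep '[[[0,-4,0],0],[[0,-8,0],0],[[0,-12,0],0],[[0,-16,0],0],[[0,-20,0],0]]' |egrep 'posi|ft'
python3 -m creep '[[[0,-3,0],0],[[0,-6,0],0],[[0,-9,0],0],[[0,-12,0],0],[[0,-15,0],0]]' |egrep 'posi|ft'
python3 -m creep '[[[0,-1,0],0],[[0,-2,0],0],[[0,-3,0],0],[[0,-4,0],0],[[0,-4,0],0]]' |egrep 'posi|ft'
python3 -c "
from h import *
c=snap('top');b=boardpose(c);print(np.round(b[0],1));tinpose(c)" | head -2
```

```text
position: [0.5312, -0.0575, 0.0694]
ft_force: [0.6, 2.4, -0.2]
position: [0.5302, -0.0723, 0.0694]
ft_force: [1.9, 2.4, -0.6]
position: [0.53, -0.0762, 0.0694]
ft_force: [0.3, 2.2, 1.0]
[  -8.3 -184.1  157.9  160.3   -2.2]
dark 303.60760498046875 218.77215576171875 11.63334846496582 [[ 491.1 -211.3  131. ]] [[ -11.6 -184.1]]
```

```bash
python3 -m creep '[[[0,-1,0],0],[[0,-2,0],0],[[0,-3,0],0],[[0,-3,0],0]]' |egrep 'posi|ft'
python3 -m creep '[[[0,-1,0],0],[[0,-2,0],0],[[0,-2,0],0]]' |egrep 'posi|ft'
python3 -c "
from h import *
c=snap('top');b=boardpose(c);print(np.round(b[0],1),b[1]);tinpose(c)" | head -2
```

```text
position: [0.5299, -0.0777, 0.0694]
ft_force: [-0.0, 6.7, 2.3]
position: [0.5298, -0.0781, 0.0694]
ft_force: [-0.7, 14.1, 2.9]
[  -8.5 -185.8  154.5  160.7   -2.2] (494.0671081542969, -213.1383819580078, -5.856803894042969)
dark 304.0885925292969 218.84494018554688 11.528840065002441 [[ 490.9 -212.6  131. ]] [[ -11.7 -185.4]]
```

Force rose to 14 N, so the right edge is seated. I'll back off, lift, and go round to the near side with the fingers partly closed so they fit between the board and the near rim.

```bash
python3 -m creep '[[[0,6,0],0],[[0,18,0],0],[[0,18,-40],0],[[0,18,-80],0],[[0,18,-120],0]]' |egrep 'posi|ft'
python3 -m creep '[[[0,0,-35],0.12],[[0,0,-70],0.24],[[0,0,-70],0.36],[[0,0,-70],0.48],[[0,0,-70],0.6]]' 0.3 |egrep 'posi|ft'
python3 -m creep '[[[0,0,0],0.12],[[0,0,0],0.24],[[0,0,0],0.36],[[0,0,0],0.48],[[0,0,0],0.6]]' |egrep 'posi|ft'
python3 -m creep '[[[0,0,0],0.12],[[0,0,0],0.24],[[0,0,0],0.37],[[0,0,0],0.37],[[0,0,0],0.37]]' |egrep 'posi|ft|wid'
cat >> h.py <<'E'
def goto(T):
    o=manip.get_obs();q=o['ee_rot'];a=2*np.arctan2(q[1],q[0]);p=o['position']*1000
    d=t2w(np.array(T,float))-p[:2]
    print('tool y angle',np.degrees(a)-90-np.degrees(TR[2]),'pos',np.round(p,1),'tray',np.round(w2t(p),1),'tx',d@[np.cos(a),np.sin(a)],'ty',d@[np.sin(a),-np.cos(a)])
    print(np.round(o['joint_pos'],2))
E
python3 -c "
from h import *
goto([-123,-190])
c=snap('top');b=boardpose(c);print(np.round(b[0],1),b[1]);tinpose(c)" | head -4
```

```text
position: [0.5302, -0.063, 0.1904]
ft_force: [1.3, 1.0, 0.3]
position: [0.5309, -0.063, 0.26]
ft_force: [-0.8, -0.2, -0.1]
position: [0.5307, -0.0631, 0.2593]
ft_force: [-0.6, -1.1, 0.0]
position: [0.5307, -0.063, 0.2593]
ft_force: [-0.1, 0.4, -0.3]
grip_width: 0.297
tool y angle 0.2886610377250012 pos [530.7 -63.  259.3] tray [ 18.5 -33.6] tx -155.72734818597343 ty -142.30957900283826
[-0.42  0.17  0.51  1.79 -0.09  1.21  0.05]
[ -10.  -185.3  152.9  160.4   -0.9] (492.6051940917969, -212.63153076171875, -4.576042175292969)
dark 304.1548767089844 218.91592407226562 11.573448181152344 [[ 490.7 -212.8  131. ]] [[ -11.9 -185.6]]
```

```bash
python3 -m creep '[[[-10,-35,0],0],[[-30,-70,0],0],[[-50,-100,0],0],[[-75,-125,0],0],[[-105,-142,0],0]]' |egrep 'posi|ft'
python3 -m creep '[[[-30,0,0],0],[[-51,0,0],0],[[-51,0,30],0],[[-51,0,70],0],[[-51,0,110],0]]' |egrep 'posi|ft'
python3 -m creep '[[[0,0,20],0],[[0,0,40],0],[[0,0,50],0],[[0,0,50],0],[[0,0,50],0]]' |egrep 'posi|ft'
python3 -c "
from h import *
goto([-123,-190])
s=snap('scene');cv2.imwrite('pics/s4.png',cv2.resize(s['pixels'][90:250,150:360],(787,600))[...,::-1])"
```

```text
position: [0.3805, -0.1591, 0.2591]
ft_force: [0.7, -0.3, 0.5]
position: [0.3799, -0.2107, 0.149]
ft_force: [1.1, 1.5, -0.5]
position: [0.3795, -0.2102, 0.0998]
ft_force: [-1.1, -0.1, 0.7]
tool y angle 0.17002546982217304 pos [ 379.5 -210.2   99.8] tray [-123.  -190.1] tx 0.130515025531258 ty 0.02080389552878103
[-0.27  0.18  0.72  2.19 -0.16  0.83  0.49]
```

View pics/s4.png

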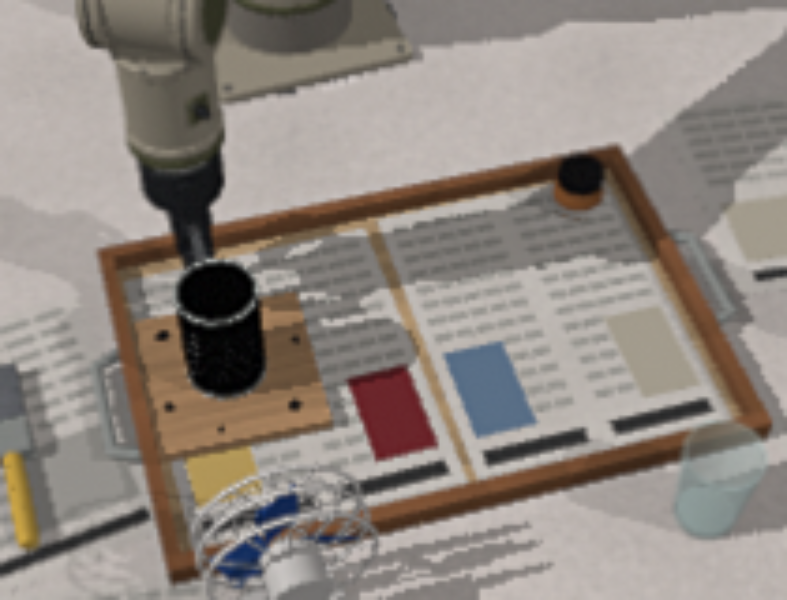

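The board is flush with the right rim, its left-hand edge in this view at about (140,330)-(165,450). The tin is upright and the gripper is standing behind it. I'll lower in small steps.

```bash
python3 -m creep '[[[0,0,5],0],[[0,0,10],0],[[0,0,15],0],[[0,0,15],0],[[0,0,15],0]]' |egrep 'posi|ft'
python3 -m creep '[[[0,0,2],0],[[0,0,3],0],[[0,0,3],0]]' |egrep 'posi|ft'
python3 -m creep '[[[0,0,1],0],[[0,0,2],0],[[0,0,2],0]]' |egrep 'posi|ft'
```

```text
position: [0.3793, -0.21, 0.0842]
ft_force: [0.6, -0.4, 0.7]
position: [0.3794, -0.21, 0.0813]
ft_force: [-0.5, 0.7, -0.3]
position: [0.3794, -0.21, 0.0792]
ft_force: [-0.1, 0.2, 0.4]
```

```bash
python3 -m creep '[[[0,0,1],0],[[0,0,1.5],0],[[0,0,1.5],0]]' |egrep 'posi|ft'
python3 -m creep '[[[0,0,1],0],[[0,0,1.5],0],[[0,0,1.5],0]]' |egrep 'posi|ft'
```

```text
position: [0.3796, -0.2101, 0.0785]
ft_force: [-4.8, 2.8, 16.6]
position: [0.3797, -0.2102, 0.0783]
ft_force: [-16.5, 7.6, 50.0]
```

Floor contact came at TCP z = 78.5 mm. I'll raise 2 mm above that and push along +tool y.

```bash
python3 -m creep '[[[0,0,-2],0],[[0,0,-4.5],0],[[0,0,-4.5],0],[[0,0,-4.5],0]]' |egrep 'posi|ft'
python3 -m creep '[[[0,3,0],0],[[0,6,0],0],[[0,9,0],0],[[0,12,0],0],[[0,15,0],0]]' |egrep 'posi|ft'
python3 -m creep '[[[0,3,0],0],[[0,6,0],0],[[0,9,0],0],[[0,12,0],0],[[0,15,0],0]]' |egrep 'posi|ft'
python3 -c "
from h import *
goto([-123,-190])
c=snap('top');b=boardpose(c);print(np.round(b[0],1),b[1]);tinpose(c)
s=snap('scene');cv2.imwrite('pics/s5.png',cv2.resize(s['pixels'][90:250,150:360],(787,600))[...,::-1])" | head -4
```

```text
position: [0.3795, -0.2099, 0.0809]
ft_force: [-0.1, 0.2, 0.4]
position: [0.3943, -0.211, 0.0806]
ft_force: [-2.2, -0.3, 0.7]
position: [0.4097, -0.2118, 0.0808]
ft_force: [-2.7, 0.7, -0.6]
tool y angle 0.10841991091948877 pos [ 409.7 -211.8   80.8] tray [ -92.8 -189.8] tx -0.14099164270647954 ty -30.194561714363257
[-0.24  0.29  0.68  2.13 -0.25  0.8   0.54]
[  15.3 -181.1  161.7  158.4    0.5] (518.174560546875, -209.98915100097656, -3.130584716796875)
dark 304.0 210.0 11.401854515075684 [[ 515.7 -212.1  131. ]] [[  13.  -183.3]]
```

View pics/s5.png

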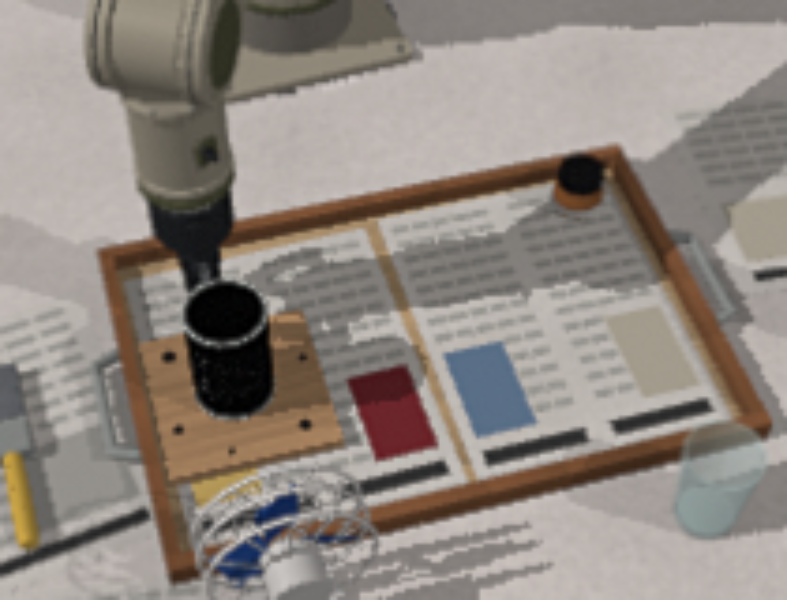

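The push works: the board slides along the right rim with the tin upright, and there is clear space between the gripper and the tin.

```bash
python3 -m creep '[[[0,4,0],0],[[0,8,0],0],[[0,12,0],0],[[0,16,0],0],[[0,20,0],0]]' |egrep 'posi|ft'
python3 -m creep '[[[0,4,0],0],[[0,8,0],0],[[0,12,0],0],[[0,16,0],0],[[0,20,0],0]]' |egrep 'posi|ft'
python3 -m creep '[[[0,4,0],0],[[0,8,0],0],[[0,12,0],0],[[0,16,0],0],[[0,20,0],0]]' |egrep 'posi|ft'
python3 -c "
from h import *
goto([-123,-190])
c=snap('top');b=boardpose(c);print(np.round(b[0],1),b[1]);tinpose(c)" | head -4
```

```text
position: [0.4297, -0.2132, 0.0809]
ft_force: [-4.4, 0.6, 1.5]
position: [0.4497, -0.2143, 0.0809]
ft_force: [-3.8, -0.1, 1.4]
position: [0.4697, -0.2156, 0.0809]
ft_force: [-3.0, -1.1, 1.4]
tool y angle 0.10201835206722798 pos [ 469.7 -215.6   80.9] tray [ -32.7 -189.7] tx -0.10031538055496157 ty -90.26882519921108
[-0.21  0.4   0.64  1.99 -0.32  0.85  0.55]
[  75.  -178.9  161.7  157.5    3.3] (577.8825073242188, -211.63572692871094, -0.35236358642578125)
dark 304.3085021972656 188.94680786132812 11.552578926086426 [[ 574.9 -212.3  131. ]] [[  72.1 -179.8]]
```

```bash
python3 -m creep '[[[0,3,0],0],[[0,6,0],0],[[0,9,0],0],[[0,12,0],0],[[0,15,0],0]]' |egrep 'posi|ft'
python3 -m creep '[[[0,2,0],0],[[0,4,0],0],[[0,5,0],0],[[0,5,0],0]]' |egrep 'posi|ft'
python3 -m creep '[[[0,1,0],0],[[0,2,0],0],[[0,2,0],0]]' |egrep 'posi|ft'
python3 -c "
from h import *
goto([-123,-190])
c=snap('top');b=boardpose(c);print(np.round(b[0],1),b[1]);tinpose(c)" | head -4
```

```text
position: [0.4846, -0.2165, 0.0808]
ft_force: [-3.7, -0.8, 1.3]
position: [0.4868, -0.2168, 0.0801]
ft_force: [-14.8, 1.6, 6.8]
position: [0.4872, -0.2169, 0.0797]
ft_force: [-20.7, 3.3, 11.5]
tool y angle 0.015072079263186211 pos [ 487.2 -216.9   79.7] tray [ -15.1 -190. ] tx -0.008173981855099686 ty -107.90437292618451
[-0.2   0.44  0.63  1.94 -0.34  0.87  0.54]
[  94.9 -177.9  161.9  165.2    3.2] (597.7850341796875, -211.863037109375, -0.46417236328125)
dark 304.5 183.0 11.543496131896973 [[ 591.7 -212.6  131. ]] [[  88.8 -179. ]]
```

The far rim is reached at 20 N. The board is still about 6 mm off the right rim, so I'll retreat and push it again from the left.

```bash
python3 -m creep '[[[0,-8,-1],0],[[0,-20,-2],0],[[0,-22,-40],0],[[0,-22,-80],0],[[0,-22,-120],0]]' |egrep 'posi|ft'
python3 -m creep '[[[0,0,-35],-0.12],[[0,0,-60],-0.24],[[20,0,-60],-0.36],[[40,0,-60],-0.48],[[70,0,-60],-0.6]]' 1 |egrep 'posi|ft'
python3 -m creep '[[[0,0,0],-0.12],[[0,0,0],-0.24],[[0,0,0],-0.36],[[0,0,0],-0.48],[[0,0,0],-0.6]]' |egrep 'posi|ft'
python3 -m creep '[[[0,0,0],-0.12],[[0,0,0],-0.24],[[0,0,0],-0.37],[[0,0,0],-0.37],[[0,0,0],-0.37]]' |egrep 'posi|ft|wid'
python3 -c "
from h import *
goto([108,-27])
c=snap('top');b=boardpose(c);print(np.round(b[0],1),b[1]);tinpose(c)
cv2.imwrite('pics/t6.png',cv2.resize(c['pixels'][120:240,200:360],(800,600),interpolation=2)[...,::-1])" | head -4
```

```text
position: [0.4691, -0.2157, 0.2023]
ft_force: [2.3, 0.0, 0.8]
position: [0.4741, -0.1466, 0.2621]
ft_force: [0.2, 1.0, -0.8]
position: [0.4742, -0.1455, 0.2613]
ft_force: [-0.5, 0.5, 0.4]
position: [0.474, -0.1457, 0.2612]
ft_force: [0.5, -0.9, -0.6]
grip_width: 0.998
tool y angle 89.85950016813175 pos [ 474.  -145.7  261.2] tray [ -32.8 -119.7] tx -140.61220407195268 ty 93.05694924087383
[-0.35  0.07  0.58  1.88 -0.04  1.2   1.75]
[ 106.3 -176.5  164.2  135.9    1.5] (609.2897338867188, -211.1939697265625, -2.176300048828125)
dark 304.2706298828125 182.78440856933594 11.4111328125 [[ 592.3 -212.   131. ]] [[  89.4 -178.3]]
```

View pics/t6.png

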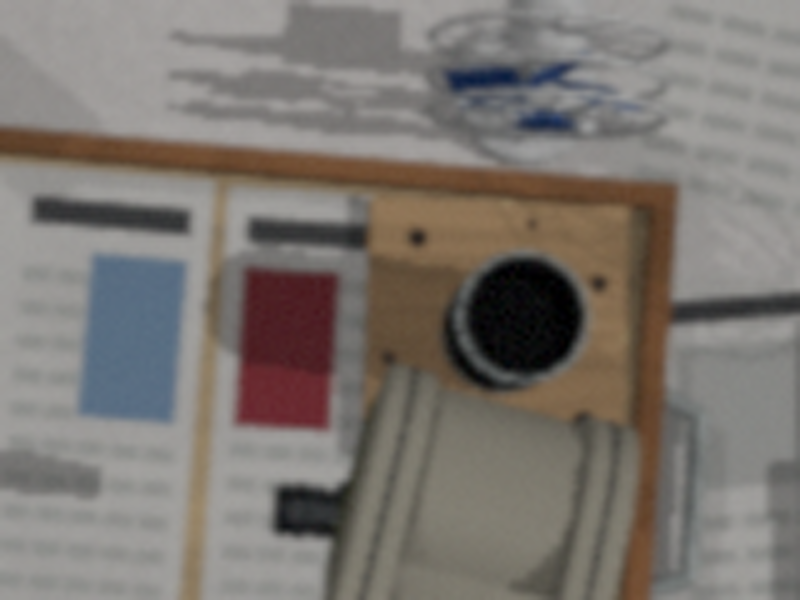

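The board's far edge lies along the far rim at (370,190)-(650,205). A narrow gap remains at the right, around (640,210)-(635,400). The left push comes next.

```bash
python3 -m creep '[[[0,25,0],0],[[0,60,0],0],[[-25,93,0],0],[[-60,93,0],0],[[-95,93,0],0]]' |egrep 'posi|ft'
python3 -m creep '[[[-30,0,0],0],[[-46,0,20],0],[[-46,0,60],0],[[-46,0,100],0],[[-46,0,135],0]]' |egrep 'posi|ft'
python3 -m creep '[[[0,0,20],0],[[0,0,40],0],[[0,0,54],0],[[0,0,56],0],[[0,0,56],0]]' |egrep 'posi|ft'
python3 -c "
from h import *
goto([108,-27])
c=snap('top');b=boardpose(c);print(np.round(b[0],1),b[1]);tinpose(c)"|head -4
```

```text
position: [0.5758, -0.0558, 0.2612]
ft_force: [0.4, -0.7, 0.7]
position: [0.6201, -0.0616, 0.1235]
ft_force: [-0.4, 0.1, -1.2]
position: [0.6201, -0.0617, 0.0696]
ft_force: [0.2, -0.1, 0.8]
tool y angle 89.96829894472725 pos [620.1 -61.7  69.6] tray [107.6 -26.6] tx -0.42003581618679564 ty -0.3551924449757575
[-0.31  0.59  0.44  1.7  -0.3   0.92  1.75]
[  93.1 -177.4  163.3  163.4    2.1] (596.0526123046875, -211.23269653320312, -1.5469970703125)
dark 304.31927490234375 182.77711486816406 11.38842487335205 [[ 592.3 -212.1  131. ]] [[  89.4 -178.5]]
```

```bash
python3 -m creep '[[[0,-3,0],0],[[0,-6,0],0],[[0,-9,0],0],[[0,-12,0],0],[[0,-14,0],0]]' |egrep 'posi|ft'
python3 -m creep '[[[0,-2,0],0],[[0,-4,0],0],[[0,-6,0],0],[[0,-8,0],0],[[0,-8,0],0]]' |egrep 'posi|ft'
python3 -m creep '[[[0,-1,0],0],[[0,-2,0],0],[[0,-2,0],0]]' |egrep 'posi|ft'
python3 -c "
from h import *
goto([108,-27])
c=snap('top');b=boardpose(c);print(np.round(b[0],1),b[1]);tinpose(c)"|head -4
```

```text
position: [0.6196, -0.0759, 0.0705]
ft_force: [1.1, 4.0, 2.9]
position: [0.6197, -0.0827, 0.0704]
ft_force: [1.6, 6.2, 4.6]
position: [0.62, -0.0835, 0.0705]
ft_force: [4.2, 9.7, 4.6]
tool y angle 90.18389533827178 pos [620.  -83.5  70.5] tray [108.9 -48.4] tx 0.8140679863322244 ty 21.362425760174673
[-0.28  0.59  0.44  1.7  -0.31  0.92  1.79]
[  91.8 -183.4  156.8  163.4    0.2] (594.3187255859375, -217.16732788085938, -3.4552383422851562)
dark 307.1920471191406 183.64186096191406 11.437871932983398 [[ 590.  -220.2  131. ]] [[  87.7 -186.7]]
```

```bash
python3 -m creep '[[[0,-1,0],0],[[0,-1.5,0],0],[[0,-1.5,0],0]]' |egrep 'posi|ft'
python3 -m creep '[[[0,6,0],0],[[0,18,0],0],[[0,18,-40],0],[[0,18,-80],0],[[0,18,-120],0]]' |egrep 'posi|ft'
python3 -m creep '[[[20,0,-35],0],[[50,0,-70],0],[[80,0,-70],0],[[110,0,-70],0],[[140,0,-70],0]]' 0.3 |egrep 'clo|posi|ft'
python3 -c "
from h import *
goto([-30,-120])
c=snap('top');b=boardpose(c);print(np.round(b[0],1),b[1]);tinpose(c)
cv2.imwrite('pics/t7.png',cv2.resize(c['pixels'][130:220,250:370],(800,600),interpolation=2)[...,::-1])" | head -4
```

```text
position: [0.6203, -0.0843, 0.0706]
ft_force: [5.6, 12.0, 3.0]
position: [0.6186, -0.0693, 0.1903]
ft_force: [0.5, 0.2, 0.1]
clock: 21.93
position: [0.4783, -0.0606, 0.2597]
ft_force: [0.0, 0.0, -0.3]
tool y angle 90.02014789195786 pos [478.3 -60.6 259.7] tray [-34.  -34.5] tx -3.969238436295809 ty -85.454057068234
[-0.47  0.03  0.52  1.91 -0.02  1.2   1.56]
[  92.2 -183.3  158.3  164.6    1.6] (594.7850341796875, -217.06842041015625, -2.0713729858398438)
dark 307.385986328125 183.51954650878906 11.487048149108887 [[ 590.4 -220.8  131. ]] [[  88.1 -187.3]]
```

View pics/t7.png

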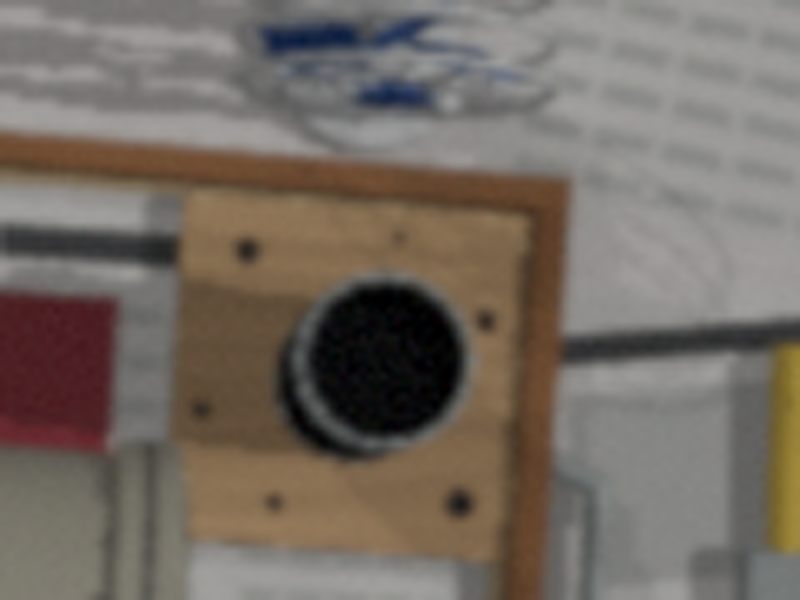

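The board looks square in the corner, with no visible gaps on either side. I'll check the near and left edge positions numerically.

```bash
python3 -c "
from h import *
c=snap('top')
P=np.array([[200,541],[345,550],[490,559],[183,220],[176,420],[528,215],[500,555]])/6.667+[250,130]
print(np.round(w2t(ray(c,P,.021)*1000),1))
# inner rim edges (z=.026): far rim inner, right rim inner
Q=np.array([[60,175],[190,188],[500,205]])/6.667+[250,130]
print(np.round(w2t(ray(c,Q,.026)*1000),1))
g=c['pixels'].astype(int)
for u in (285,295,305,315): print(u,g[204:222,u,0],g[204:222,u,2])
b=np.array([proj(c,np.r_[t2w([15.,y])/1000,.021])[0] for y in (-120,-185,-250)]);print(b)
"
```

```text
[[   8.  -124. ]
 [   9.4 -190.6]
 [  10.8 -257.2]
 [ 154.9 -104.6]
 [  62.4 -108.7]
 [ 170.7 -263.3]
 [  13.  -261.6]]
[[ 170.2  -46.2]
 [ 169.2 -106.3]
 [ 173.4 -249.3]]
285 [136 136 140 143 147 145 135 121 134 142 149 156 160 156 155 154 155 158] [ 82  83  85  86  89  90  84  94 127 138 146 153 156 152 151 150 152 155]
295 [134 137 140 143 146 147 142 140 124 126 136 147 155 155 148 142 142 149] [ 81  83  86  88  89  90  87  93 104 121 133 143 152 152 144 139 139 146]
305 [123 127 132 140 145 144 143 141 139 135 134 143 155 157 157 151 147 151] [ 73  76  80  85  89  88  88  85  95 120 130 139 151 154 153 148 145 148]
315 [123 124 125 130 131 129 129 128 125 120 125 133 143 153 158 154 143 138] [ 72  73  74  78  79  77  77  76  77  92 117 130 140 151 154 151 140 135]
[[278.86464589 208.73654295]
 [300.07056133 210.51302776]
 [321.25879236 212.28648985]]
```

The near edge reads a few mm short of expected, within the calibration bias. I'll give one firm +x nudge to be certain.

```bash
python3 -m creep '[[[0,0,0],0.12],[[0,0,0],0.24],[[0,0,0],0.36],[[0,0,0],0.48],[[0,0,0],0.6]]' |egrep 'posi|ft'
python3 -m creep '[[[0,0,0],0.12],[[0,0,0],0.24],[[0,0,0],0.36],[[0,0,0],0.48],[[0,0,0],0.6]]' |egrep 'posi|ft'
python3 -m creep '[[[0,0,0],0.12],[[0,0,0],0.24],[[0,0,0],0.37],[[0,0,0],0.37],[[0,0,0],0.37]]' |egrep 'posi|ft|wid'
python3 -m creep '[[[-15,-3,0],0],[[-45,-3,0],0],[[-80,-3,0],0],[[-115,-3,0],0],[[-147,-3,0],0]]' |egrep 'posi|ft'
python3 -c "
from h import *
goto([-37,-182])"
```

```text
position: [0.4799, -0.0606, 0.2594]
ft_force: [0.2, -0.6, 0.5]
position: [0.48, -0.0606, 0.2594]
ft_force: [0.7, 0.7, 0.2]
position: [0.48, -0.0606, 0.2595]
ft_force: [0.3, 0.5, -0.7]
grip_width: 0.303
position: [0.4674, -0.2089, 0.26]
ft_force: [0.6, 0.5, 0.2]
tool y angle 0.3612346675325657 pos [ 467.4 -208.9  260. ] tray [ -35.4 -183.3] tx 1.2772187741386885 ty -1.5982407491963284
[-0.32  0.12  0.71  1.85 -0.08  1.21  0.35]
```

```bash
python3 -m creep '[[[0,0,35],0],[[0,0,70],0],[[0,0,105],0],[[0,0,140],0],[[0,0,165],0]]' |egrep 'posi|ft'
python3 -m creep '[[[0,0,7],0],[[0,0,13],0],[[0,0,13],0],[[0,3,13],0],[[0,6,13],0]]' |egrep 'posi|ft'
python3 -m creep '[[[0,3,0],0],[[0,6,0],0],[[0,8,0],0],[[0,10,0],0],[[0,11,0],0]]' |egrep 'posi|ft'
python3 -c "
from h import *
goto([-15,-182])"
```

```text
position: [0.4667, -0.2067, 0.0919]
ft_force: [0.7, 0.3, 0.1]
position: [0.4751, -0.2076, 0.0835]
ft_force: [0.5, 0.4, 0.7]
position: [0.4851, -0.208, 0.082]
ft_force: [-1.8, -0.5, 2.3]
tool y angle 0.1142067390667112 pos [ 485.1 -208.    82. ] tray [ -17.8 -181.2] tx -0.81333327985854 ty 2.780040173178233
[-0.21  0.42  0.62  1.96 -0.32  0.86  0.52]
```

```bash
python3 -m creep '[[[0,1,0],0],[[0,2,0],0],[[0,3,0],0],[[0,4,0],0],[[0,4,0],0]]' |egrep 'posi|ft'
python3 -m creep '[[[0,1,0],0],[[0,2,0],0],[[0,2,0],0],[[0,2,0],0]]' |egrep 'posi|ft'
python3 -c "
from h import *
goto([-15,-182])"
```

```text
position: [0.4889, -0.2083, 0.0818]
ft_force: [-2.6, -0.9, 0.5]
position: [0.4895, -0.2083, 0.0816]
ft_force: [-9.3, 2.7, 7.4]
tool y angle 0.07129864826297627 pos [ 489.5 -208.3   81.6] tray [ -13.4 -181.3] tx -0.7326911394059933 ty -1.640558459440276
[-0.21  0.43  0.62  1.95 -0.33  0.86  0.52]
```

```bash
python3 -m creep '[[[0,1,0],0],[[0,2,0],0],[[0,2,0],0],[[0,2,0],0]]' |egrep 'posi|ft'
python3 -m creep '[[[0,-8,-1],0],[[0,-20,-2],0],[[0,-22,-40],0],[[0,-22,-80],0],[[0,-22,-120],0]]' |egrep 'posi|ft'
python3 -m creep '[[[0,0,-30],0],[[30,0,-60],0],[[60,-10,-60],0],[[95,-30,-60],0],[[130,-50,-60],0]]' |egrep 'clo|posi|ft'
python3 -m creep '[[[30,0,0],0],[[60,0,0],0],[[60,0,0],0],[[60,0,0],0]]' |egrep 'clo|posi|ft'
python3 -c "
from h import *
c=snap('top');b=boardpose(c);print(np.round(b[0],1),b[1]);tinpose(c)
P=proj(c,np.c_[t2w(np.array([[15.,-105],[15,-265],[175,-265],[175,-105]]))/1000,[.021]*4])
g=c['pixels'].astype(int)
for u in (285,295,305,315): print(u,g[206:218,u,2])
v=cv2.resize(c['pixels'][130:220,250:370],(800,600),interpolation=2)
cv2.imwrite('pics/t8.png',v[...,::-1])"
```

```text
position: [0.49, -0.2085, 0.0812]
ft_force: [-17.5, 2.7, 13.1]
position: [0.4705, -0.2073, 0.2033]
ft_force: [1.0, 0.7, 0.8]
clock: 26.87
position: [0.4291, -0.0732, 0.2627]
ft_force: [0.9, 1.5, 0.4]
clock: 27.2
position: [0.4331, -0.013, 0.2622]
ft_force: [-0.9, 0.1, -1.0]
[  95.7 -183.   157.6  162.4    0.6] (598.2273559570312, -217.02386474609375, -3.0482101440429688)
dark 307.35443115234375 182.08860778808594 11.406595230102539 [[ 594.4 -220.6  131. ]] [[  92.1 -186.9]]
dark 163.43617248535156 249.5425567626953 7.703062534332275 [[397.9 177.6 131. ]] [[-129.4  198.1]]
dark 298.5 188.0 9.708344459533691 [[ 577.2 -195.9  131. ]] [[  73.3 -163.3]]
dark 272.6000061035156 167.0 2.6000943183898926 [[ 635.1 -122.1  131. ]] [[126.4 -85.9]]
dark 228.5 216.5 1.581238865852356 [[493.3  -1.1 131. ]] [[-22.8  25.8]]
dark 235.0 216.6666717529297 1.6667625904083252 [[493.2 -19.3 131. ]] [[-21.7   7.7]]
285 [ 89  90  89  96 114 134 139 147 153 156 155 153]
295 [ 88  90  87  87  96 121 127 131 142 151 155 151]
305 [ 87  87  88  86  87  97 122 129 135 148 155 156]
315 [ 79  77  73  78  77  83 102 119 127 134 148 156]
```

View pics/t8.png

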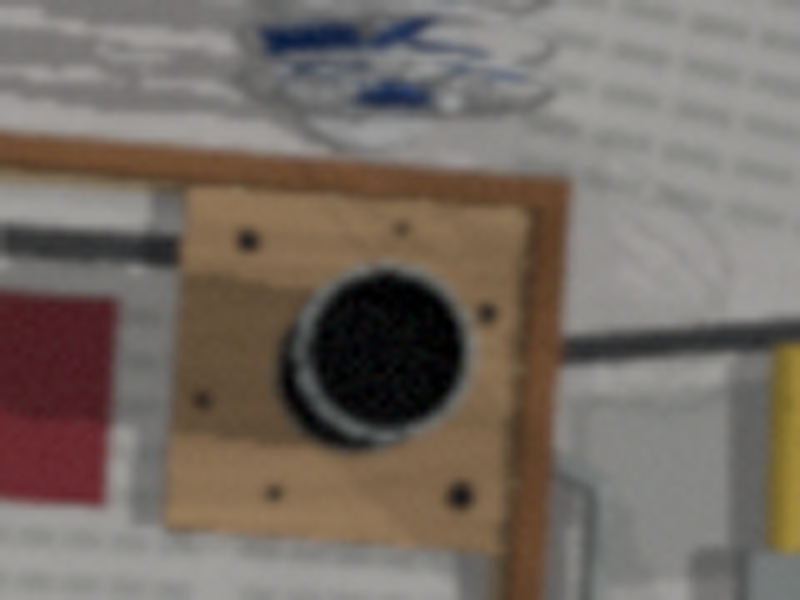

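The view shows the board square and flush in the far right corner, with corners at (190,188), (530,208), (500,550) and (165,525). The tin is upright near its middle and the robot is clear. The y position changed by less than 1 mm since the firm push against the right rim, so I'm handing in.

```bash
python3 -c "
from h import *
print(manip.hand_in())"
```

```text
the job is handed in; nothing more can be done
None
```

I pushed the board into the far right corner by the fan, square and against both rims by camera and push force. The black tin is still upright near its middle, the arm is clear, and the job was handed in at about 27 s; no verdict was returned.

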